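# Take the loaded filter out of the bench dust extractor for refining

## Robot

A 7-joint arm with a two-finger parallel gripper is mounted at the origin on the work surface. World frame = base frame: x ahead of the robot, y to its left, z up, the work surface at z = 0. Lengths are in mm, angles in degrees, forces in N, time in s.
With the tool pointing down it reaches from about 400 to 875 mm from the base axis. Payload 6.5 kg.
Tool frame: the origin (TCP) lies between the finger pads; the fingertips stand 11 mm ahead of it and the grasp point (between the pads) lies 8 mm behind it (bot.finger_overhang is the distance from the TCP to the fingertips, in mm); z points along the fingers, y is the line along which they close (so a half turn about z gives the same grasp; the last joint's range is limited). The gripper opens to 88 mm and grips with 3 to 60 N. Pads are 18 mm wide; open, the fingers measure 123 mm over their backs; the gripper's body (75 mm by 187 mm) begins 45 mm behind the grasp point.
Start: joints at [-75.928, 30.733, -0.252, 88.115, 0.149, 61.152, -4.079], TCP at [199.397, 618.653, 249.716] pointing down, gripper open.
Joint ranges: [-154.64, 154.64], [-21.42, 123.67], [-72.66, 72.17], [13.99, 137.28], [-74.86, 254.86], [10.95, 109.41], [-158.01, 158.01]. Speed limits (degrees/s): [136.94, 136.94, 180, 180, 180, 180, 180].

## Interface

Orientations are given as [roll, pitch, yaw] about the fixed x, y, z axes, in that order (R = Rz(yaw) Ry(pitch) Rx(roll)).
In Python, from bench import bot, cams, workorder gives the robot as it stands.
- The arm moves only by the tool drive_tool, never from a script. Its argument "commands" is a list that holds one entry, the list of rows, each a list of 5 numbers: the opening, from 0 (shut) to 1 (fully open), then the shift along the tool's x, y, z each as a share of 120 mm, from -1 to 1, then the turn about the tool's z as a share of pi rad, from -1 to 1. A call has 1 to 8 rows; each row shifts and turns the commanded pose from where the row before left it, along the tool's axes as they then stand; what a row does not reach is not made up. A row lasts 1/8 s, in which the tool goes at most 62.5 mm and 10.7 degrees, less where a joint would pass 70% of its speed; a pose out of reach is approached as far as the arm can. A call with a number of a shift or a turn outside -1 to 1 is refused whole. A call with a gripper value outside its range is refused whole. The fingers move at their own pace and stop on an object; "newtons" is the grip in N (left out, the last holds). Time passes only in rows, so rows that do not move let the fingers close. It gives the time, the measured TCP pose, the force, the opening and the grip force at its end, in the units of the state.
- bot.get_obs(): the state, without advancing time (a new reading comes with each control period).
- cams.snapshot(name): name is "scene" or "side" or "wrist"; returns a dict with "pixels" (384x512x3 uint8, blue, green, red), "fx", "fy", "cx", "cy" (pixels), "k1" (the pictures are not rectified: a ray, as slopes to the right and down, at radius r is drawn at 1 + k1 r^2 times it, then the intrinsics apply), "pose" (4x4, takes a point from camera to world coordinates); the wrist camera has in their place "hand_eye" (4x4, takes a point from camera to tool coordinates, whose origin is the TCP and whose axes are the flange's). Camera axes: x right, y down, z forward; pixel columns grow to the right and rows downward; lengths in mm; the calibration is good to about 2 mm. A picture is of the moment at which its call begins: read the wrist's pose just before it. There is no depth.
- workorder.hand_in(): hands the job in; it is judged then, once.
Trained networks look in a picture, given as the dict that the camera call returned (one of the last four; its "shot" number tells which), for a name from the list of things; names that differ only in an ending like _2 or _b are one class to them, and where a whole thing is asked for, a point or a joint stands for the part that bears it (a point fixed in the world has none). Each returns a list of dicts, best first, with "conf" (0 to 1); they miss things now and then, are a little off and sometimes report something else, mostly with a low value. They report only what shows in the picture. A call takes as long as a camera call. They do not tell look-alikes from the thing itself.
- cams.outline_of(thing, picture): "region" (384x512 bool, what is visible of it).
- cams.tip_of(thing, picture): "xyz" ([x, y, z] in mm, in the coordinates of the camera as it stood for that picture, good to about 4 mm: a listed point, or the origin of a listed thing).
The state is a dict: "clock": time; "joint_positions": joint angles; "qvel": joint speeds; "joint_torque": joint torques, N m; "eef_pos": TCP position; "eef_rot": TCP orientation; "wrist_force": force on the tool from outside, world axes, zero at the start; "ft_torque": the same for the moment, N m; "width": finger opening in mm; "grip_force": force on a finger pad.
Only numpy, scipy, OpenCV 4.12 (cv2) and the standard library are available. Lean on these libraries where they do the work, as an engineer would, in place of code of your own. Each camera call takes 0.05 s, during which the arm holds its last target. There are 200 camera calls.

## Task

Take the dust filter out for the refiner: turn both swing tabs clear of it, press the ejector key fully down to raise its front end, then lift the filter out by that raised end wall and set it down flat on the floor of the sweeps tray, right way up, beside what already lies there. The filter is full of gold dust, so keep it roughly level and do not drop it. Leave everything else where it stands.

Things in the scene. Friction and masses are not known exactly. Their poses are not given: they have to be found in the camera images.
- extractor: Bench dust extractor, a grey painted steel box fixed to the bench, 320 x 260 x 130 mm (x, y, z). Origin: centre of its underside; its flat top is 130 mm above that; its -x face carries the switch. On its top: the filter in its well, a steel swing tab at the middle of each long side of the well, and, before the well's -x end, the red ejector key.
- well (a point): Centre of the extractor's filter well at the level of its top (x = +15, y = 0 mm in the extractor's frame, same axes). The well is 136 x 104 mm (x, y) and 26 mm deep to ledges under the filter's long sides and +x end; the filter lies flush with the top, gaps of only 1 to 4 mm round it.
- filter: The filter: an open-topped blue plastic cassette 130 x 100 x 26 mm (x, y, z), about 0.22 kg, white pleats in its bottom. Origin: centre of its underside, z up. End walls (x = -65, +65 mm) are 10 mm thick, side walls 8 mm; inside it is open for 16 mm below the rim. Seated, its axes are parallel to the extractor's and its -x end is next to the ejector key.
- filter_grip (a point): Point on the filter: middle of the upper edge of its -x end wall (10 mm thick), the wall to pinch once the key has raised it; axes as the filter's. Seated it is level with the extractor's top; raised by the key it stands about 22 mm above the top with the filter sloping about 10 degrees.
- tab_left (a joint): Angle of the left (+y side) swing tab about its upright pivot screw. 0: it points straight over the filter's rim (starts at -0.2 to 0.15). Grows counter-clockwise seen from above: the nose swings towards the extractor's +x. From 0.95 on it is clear of the filter; stops at -0.3 and 1.75. Stiff: stays where it is left; about 2 N at the stud turns it.
- tab_right (a joint): The same for the right (-y side) tab: an identical tab that also turns counter-clockwise seen from above, so its nose swings towards the extractor's -x (to the worker). Clear from 0.95; stops at -0.3 and 1.75.
- tab_left_stud (a point): Top centre of the left tab's red thumb stud: a round upright stud 8 mm in diameter, 12 mm tall, standing on the 12 mm wide tab, 21 mm from the pivot. The stud's top is 18.5 mm above the extractor's top, its foot (upper face of the tab) 6.5 mm above.
- tab_left_pivot (a point): Left tab's pivot axis at the level of the extractor's top (fixed on the extractor, at x = +15, y = +72 mm in its frame; axes as the extractor's). The tab's round nose reaches 28 mm from it; the filter's edge is 22 mm from it.
- tab_right_stud (a point): Top centre of the right tab's red thumb stud; as the left.
- tab_right_pivot (a point): Right tab's pivot axis at the level of the extractor's top (at x = +15, y = -72 mm in the extractor's frame).
- key (a joint): Angle of the ejector key, a rocker: 0 (starts at 0 to 0.03) with its red pad sloping up, 0.43 fully pressed with the pad lying flat on the extractor's top. Pressing it lifts a toe through the open bottom of the well under the filter's -x end. Stiff: it stays where it is left and keeps the filter raised; a few newtons near the pad's outer end press it; soft stop.
- key_pad (a point): On the upper face of the red ejector pad (34 mm wide, 48 mm long), on its middle line, 10 mm from its outer (-x) edge. At the start it is about 26 mm above the extractor's top and, pressed, 5 mm above; on the way it moves about 6 mm outward to -x. Pressed, the pad reaches from 24 to 72 mm before the filter's -x end.
- tray: Sweeps tray: a shallow aluminium tray fixed to the bench, 320 x 205 mm outside (x, y), 24 mm tall, walls and floor 5 mm thick. Origin: centre of its underside. The felt buff lies near one end of it and the rubber wheel near the other (either way round); between them about 185 mm of floor is free for the filter.
- felt_buff: Bystander: grey felt buff, disc 60 mm across, 18 mm tall, near one end of the tray. Origin at the centre of its underside.
- rubber_wheel: Bystander: green rubber polishing wheel 32 mm across, 12 mm tall, near the other end of the tray. Origin at the centre of its underside.
- oil_bottle: Bystander: amber bottle 36 mm across, 90 mm tall, standing on one front (-x) corner of the extractor's top. Origin at the centre of its underside.
- bench_block: Bystander: steel bench block 50 x 50 x 20 mm on the other front corner of the extractor's top. Origin at the centre of its underside.
- bead_jar: Bystander: glass jar 42 mm across, 85 mm tall, somewhere along the rear (+x) edge of the extractor's top. Origin at the centre of its underside.
- shot_tin: Bystander: open steel tin 70 mm across, 24 mm tall, on the bench, behind the gap between extractor and tray. Origin at the centre of its underside.
- hammer: Bystander: hammer 220 mm long lying on the bench at the left. Origin under its middle.
Mind the look-alikes: they are no part of the job. Leave any pink look-alike of the filter alone.

How it is judged (in metres and radians):
On the way, in this order (a step that is already met when the one before it is completed fails the run):
1. both swing tabs are turned clear of the filter (0.95 rad or more) (value of joint each of tab_left, tab_right above 0.95 rad), for 0.1 s.
2. the ejector key is pressed down (past 0.35 rad) and the filter's front end stands at least 14 mm above the extractor's top (value of joint key above 0.35 rad and z of filter_grip in the frame of extractor above 0.144 m), for 0.2 s.
3. the filter is lifted clear of the extractor by its raised end, its underside at least 10 mm above the extractor's top (z of filter in the frame of extractor above 0.14 m and contact force between the fingers and filter above 0.5 N), for 0.1 s.
At the end, for the whole second after the job is handed in: The filter lies right way up and flat (within 0.05 rad, underside within 3.5 mm of the floor) inside the sweeps tray, at rest, and nothing else has been moved by more than 30 mm (x of filter in the frame of tray between -0.092 and 0.092 m and y of filter in the frame of tray between -0.054 and 0.054 m and z of filter in the frame of tray between 0.002 and 0.0085 m and angle between filter's own z axis and vertical below 0.05 rad and linear speed of filter below 0.02 m/s); the robot touches nothing.
It fails at once if the filter is tipped more than 0.6 rad from level (angle between filter's own z axis and vertical above 0.6 rad).
It fails at once if the filter is dropped (moves faster than 0.45 m/s with no finger on it) (linear speed of filter above 0.45 m/s and contact force between the fingers and filter below 0.1 N).
It fails at once if something else on the extractor, in the tray or on the bench is moved more than 30 mm (distance of any of oil_bottle, bench_block, bead_jar, felt_buff, rubber_wheel, shot_tin, hammer from where it was at the start of the episode above 0.03 m).
It also fails if it takes over 69 s, if anything falls off the work surface, if the arm or the gripper's body presses on something with over 40 N, if the wrist force passes 120 N, or if a joint passes its speed limit or range.

## Working session

There is one attempt and no reset: what is moved stays moved. The work goes in short steps, Python scripts to look and compute and a tool call to move; the robot and the scene stay as the last step left them, time stands still between calls to the robot, and variables do not carry over. Pictures are saved under pics/ and viewed, at most 10 in all, crops included, and the job is handed in when it is done.

Besides the shell and the picture viewer there is one more tool, called after "Request:" as name(argument=value, ...) on one line, values as JSON. drive_tool: Moves the arm, as the interface text tells. Its arguments: {"type":"object","properties":{"commands":{"type":"array","items":{"type":"array","items":{"type":"array","items":{"type":"number"}}}},"newtons":{"type":"number"}},"required":["commands"]}

```bash
mkdir -p pics
cat > h.py <<'E'
import numpy as np, cv2
from scipy.spatial.transform import Rotation as R
from bench import bot, cams, workorder
def tcp():
    o=bot.get_obs(); T=np.eye(4)
    T[:3,:3]=R.from_euler('xyz',o['eef_rot'],degrees=True).as_matrix(); T[:3,3]=o['eef_pos']; return T
def shot(n):
    T=tcp(); p=cams.snapshot(n)
    p['T']=np.array(p['pose']) if 'pose' in p else T@np.array(p['hand_eye'])
    return p
def w(p,x): return (p['T']@np.r_[x,1])[:3]
def proj(p,X):
    c=np.linalg.inv(p['T'])@np.r_[X,1]; s=c[:2]/c[2]; s=s*(1+p['k1']*(s@s))
    return np.array([p['fx']*s[0]+p['cx'],p['fy']*s[1]+p['cy']])
def ray(p,uv):
    d=np.array([(uv[0]-p['cx'])/p['fx'],(uv[1]-p['cy'])/p['fy']]); s=d.copy()
    for _ in range(20): s=d/(1+p['k1']*(s@s))
    return p['T'][:3,3], p['T'][:3,:3]@np.r_[s,1]
def atz(p,uv,z):
    o,d=ray(p,uv); return o+d*(z-o[2])/d[2]
def tips(p,names,k=2):
    for n in names:
        for d in cams.tip_of(n,p)[:k]:
            x=w(p,d['xyz']); print(n,round(d['conf'],2),x.round(0),proj(p,x).round(0))
E
cat > a.py <<'E'
from h import *
print(bot.get_obs())
N=['extractor','well','filter','filter_grip','tab_left_stud','tab_right_stud','tab_left_pivot','tab_right_pivot','key_pad','tray','felt_buff','rubber_wheel','oil_bottle','bench_block','bead_jar','shot_tin','hammer']
ims=[]
for c in ['scene','side']:
    p=shot(c); cv2.imwrite(f'pics/{c}0.png',p['pixels']); print(c,p['T'][:3,3].round()); tips(p,N)
E
python3 a.py
```

```text
{'clock': 0.0, 'joint_positions': array([-75.92866175,  30.77618288,  -0.25334086,  88.16905585,
         0.15023588,  61.15213099,  -4.07829166]), 'qvel': array([-0.08287176,  0.00443043,  0.0958458 ,  0.05006987,  0.07448444,
        0.06973889,  0.03328774]), 'joint_torque': array([-6.50411348e-04, -5.70991480e+01,  9.90261734e-01, -2.51605725e+01,
       -5.63691230e-02,  1.78609678e-02,  1.54601285e-04]), 'eef_pos': array([199.24763537, 618.09605707, 248.86526998]), 'eef_rot': array([-1.79903334e+02,  8.73554448e-03,  1.62140749e+02]), 'wrist_force': array([-0.55439667, -0.32784467,  0.85596569]), 'ft_torque': array([ 0.02824241, -0.01484998,  0.02488638]), 'grip_force': 0.0, 'width': 88.01058694719413}
scene [1328.  482. 1451.]
extractor 0.64 [555. 196.   3.] [269. 225.]
well 0.87 [566. 195. 132.] [270. 207.]
filter 0.83 [571. 190. 103.] [267. 212.]
filter 0.65 [270. 292.   2.] [327. 174.]
filter_grip 0.85 [512. 193. 134.] [276. 194.]
filter_grip 0.56 [222. 331.  24.] [343. 165.]
tab_left_stud 0.53 [566. 243. 152.] [284. 210.]
tab_right_stud 0.55 [566. 141. 149.] [254. 198.]
ta
[... 800 characters left out ...]
. 131.] [233. 173.]
filter_grip 0.55 [221. 329.  28.] [143. 201.]
tab_left_stud 0.55 [564. 243. 146.] [240. 157.]
tab_left_stud 0.54 [549. 190.  -1.] [244. 199.]
tab_right_stud 0.36 [563. 145. 146.] [255. 173.]
tab_right_pivot 0.62 [563. 122. 127.] [258. 181.]
key_pad 0.44 [444. 199. 154.] [214. 174.]
tray 0.93 [ 541. -179.   -5.] [304. 275.]
felt_buff 0.86 [ 430. -215.    2.] [280. 300.]
rubber_wheel 0.54 [ 648. -137.    3.] [323. 249.]
oil_bottle 0.59 [425. 104. 127.] [223. 199.]
bench_block 0.65 [423. 289. 129.] [198. 167.]
bead_jar 0.66 [681. 221. 128.] [272. 154.]
shot_tin 0.57 [774.  -7.   0.] [328. 209.]
hammer 0.87 [502. 531.  -2.] [194. 154.]
hammer 0.25 [509. 194. 131.] [233. 174.]
```

Run:
```python
import cv2,numpy as np
a=cv2.imread('pics/scene0.png')[130:290,150:400]; b=cv2.imread('pics/side0.png')[130:330,120:370]
a=cv2.resize(a,None,fx=3,fy=3,interpolation=2); b=cv2.resize(b,None,fx=3,fy=3,interpolation=2)
cv2.imwrite('pics/c1.png',a);cv2.imwrite('pics/c2.png',b)
```

```text
(no output)
```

View pics/c1.png

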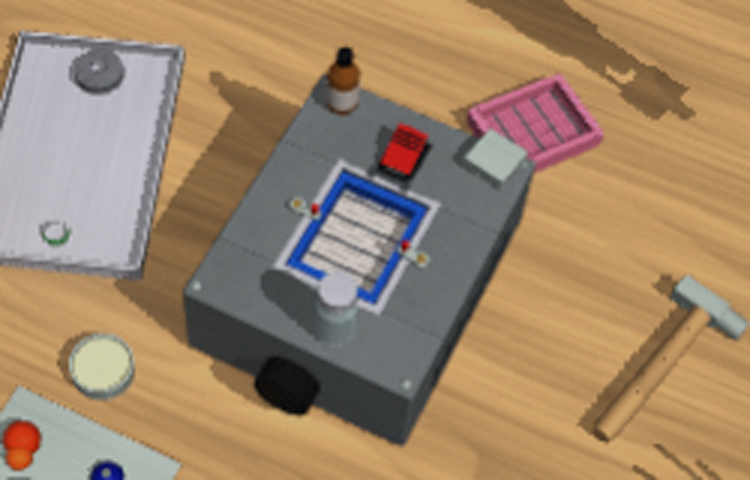

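View pics/c2.png

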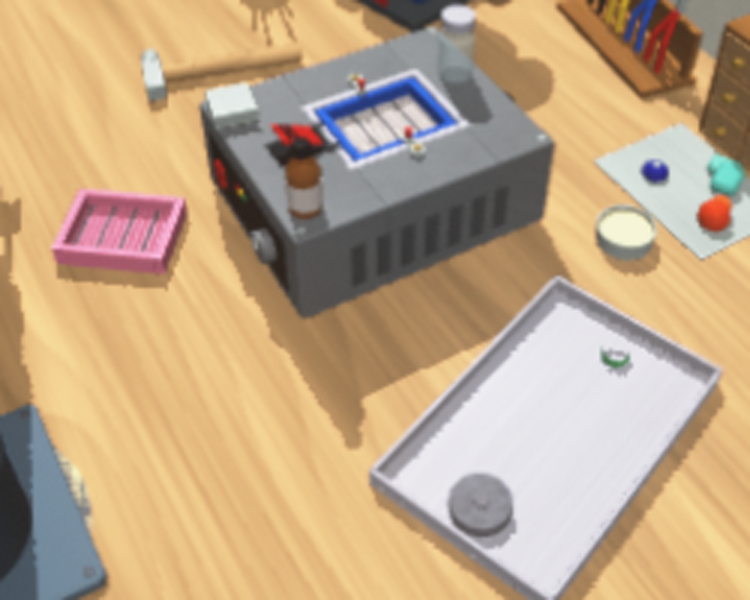

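The blue cassette at scene px (267,212), in the extractor's well, is the filter. The pink one at (327,174) on the bench is the look-alike. The felt buff is at the tray's front end and the wheel at its rear end. I'll move above the extractor for a wrist view.

Request:
drive_tool(commands=[[[0,0,0,-0.3,-0.045],[0,0,0,-0.3,-0.045],[0,0,0,-0.3,0],[0,-0.24,-0.32,0,0],[0,-0.24,-0.32,0,0],[0,-0.24,-0.32,0,0],[0,-0.24,-0.32,0,0],[0,-0.24,-0.32,0,0]]], newtons=20)

```text
clock: 2.8
eef_pos: [338.6, 421.1, 357.9]
eef_rot: [180.0, 0.0, 178.3]
wrist_force: [0.7, 0.0, -0.8]
width: 10.1
grip_force: 0.0
```

Request:
drive_tool(commands=[[[0,-0.24,-0.32,0,0],[0,-0.24,-0.32,0,0],[0,-0.24,-0.32,0,0],[0,-0.24,-0.32,0,0],[0,-0.24,-0.32,0,0],[0,0,0,0,0],[0,0,0,0,0]]])

```text
clock: 3.68
eef_pos: [475.8, 227.1, 357.7]
eef_rot: [180.0, -0.0, 178.4]
wrist_force: [-0.7, 1.4, -0.2]
width: 0.4
grip_force: 0.0
```

```bash
cat > b.py <<'E'
from h import *
import sys
o=bot.get_obs(); print(o['clock'],o['eef_pos'].round(1),o['eef_rot'].round(1),o['joint_positions'].round(0),o['wrist_force'].round(1),o['width'])
p=shot('wrist'); print(np.array(p['hand_eye']).round(2)); cv2.imwrite(f'pics/{sys.argv[1]}.png',cv2.resize(p['pixels'],None,fx=1.5,fy=1.5))
tips(p,sys.argv[2:],2)
E
python3 b.py w1 well filter filter_grip tab_left_stud tab_right_stud tab_left_pivot tab_right_pivot key_pad extractor
```

```text
3.675 [475.8 227.1 357.7] [180.   -0.  178.4] [-38.  13.   9. 100.  -2.  68.  60.] [-0.7  1.4 -0.2] 0.4404434655615926
[[-0.0000e+00 -9.6000e-01 -2.7000e-01  7.0480e+01]
 [ 1.0000e+00 -0.0000e+00  0.0000e+00 -7.0000e-02]
 [-0.0000e+00 -2.7000e-01  9.6000e-01 -1.3474e+02]
 [ 0.0000e+00  0.0000e+00  0.0000e+00  1.0000e+00]]
well 0.49 [502. 531.   0.] [452. 161.]
well 0.43 [ 541. -179.    1.] [  9. 198.]
filter 0.61 [570. 265. 131.] [291. 240.]
filter 0.57 [564. 195. 105.] [236. 230.]
filter_grip 0.75 [508. 195. 132.] [232. 194.]
tab_left_stud 0.41 [443. 197. 157.] [229. 142.]
tab_right_stud 0.35 [565. 123. 131.] [176. 240.]
tab_left_pivot 0.68 [570. 268. 133.] [294. 241.]
tab_right_pivot 0.78 [564. 121. 131.] [175. 240.]
tab_right_pivot 0.68 [508. 199. 133.] [235. 194.]
key_pad 0.74 [444. 197. 155.] [229. 142.]
extractor 0.89 [549. 194.   0.] [239. 196.]
```

View pics/w1.png

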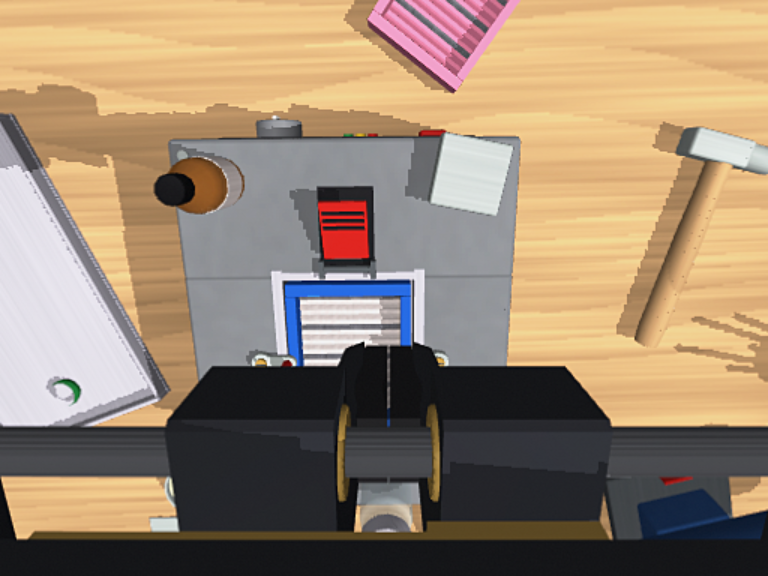

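The wrist view shows the filter's front rim from (285,282) to (413,282), the key pad at (345,215), the right tab's stud at (288,363), and the left tab partly hidden at (440,358). The next script gets the exact geometry from edge pixels and the tray corners.

Run:
```python
from h import *
p=shot('wrist')
print('wrist')
for n,uv,z in [('fr',(285,282),130),('fl',(413,282),130),('topR',(170,141),130),('topL',(520,137),130),('studR',(288,363),148),('pivR',(261,361),135),('keyL',(319,203),155)]:
    print(n,atz(p,np.array(uv)/1.5,z).round(1))
s=shot('scene'); d=shot('side')
def cr(x,y,o): return (np.array([x,y])+.5)/3-.5+o
print('tray corners scene, side (rim z=24)')
for uv in [(22,33),(184,46),(140,275)]: print(atz(s,cr(*uv,np.array([150,130])),24).round(0))
for uv in [(560,280),(720,372),(552,598),(372,480)]: print(atz(d,cr(*uv,np.array([120,130])),24).round(0))
for n,uv in [('studR',(315,208)),('studL',(405,244))]: print(n,atz(s,cr(*uv,np.array([150,130])),147).round(1))
for n,uv in [('studR',(408,132)),('studL',(361,83))]: print(n,atz(d,cr(*uv,np.array([120,130])),147).round(1))
def tri(a,ua,b,ub):
    o1,d1=ray(a,ua);o2,d2=ray(b,ub);t=np.linalg.lstsq(np.c_[d1,-d2],o2-o1,rcond=None)[0];return ((o1+t[0]*d1+o2+t[1]*d2)/2).round(1)
A=np.array([150,130]);B=np.array([120,130])
print('tri studR',tri(s,cr(315,208,A),d,cr(408,132,B)),'studL',tri(s,cr(405,244,A),d,cr(361,83,B)))
```

```text
wrist
fr [499.8 144.9 130. ]
fl [502.8 245.7 130. ]
topR [391.4  70.5 130. ]
topL [396.1 325.1 130. ]
studR [561.  145.7 148. ]
pivR [564.4 120.7 135. ]
keyL [436.9 179.6 155. ]
tray corners scene, side (rim z=24)
[ 429. -323.   24.]
[ 357. -134.   24.]
[663. -22.  24.]
[654. -36.  24.]
[ 719. -221.   24.]
[ 428. -326.   24.]
[ 353. -147.   24.]
studR [568.2 144.  147. ]
studL [566.  245.7 147. ]
studR [563.4 138.6 147. ]
studL [562.1 240.4 147. ]
tri studR [565.9 142.9 142.8] studL [564.2 244.8 143.4]
```

Request:
drive_tool(commands=[[[0,-0.287,0.07,0.2,0],[0,-0.287,0.07,0.2,0],[0,0,0,0.35,0],[0,0,0,0.35,0],[0,0,0,0.3,0],[0,0,0,0.2,0],[0,0,0,0.12,0],[0,0,0,0,0]]])

```text
clock: 5.32
eef_pos: [545.1, 241.1, 150.7]
eef_rot: [-180.0, -0.1, 178.3]
wrist_force: [-0.1, -0.5, -0.8]
width: 0.2
grip_force: 0.0
```

```bash
python3 b.py w2 tab_left_stud tab_right_stud key_pad
python3 - <<'E'
from h import *
s=shot('scene'); tips(s,['tab_left_stud','tab_right_stud'])
cv2.imwrite('pics/s2.png',cv2.resize(np.hstack([s['pixels'][160:260,210:340],shot('side')['pixels'][120:220,190:320]]),None,fx=3,fy=3,interpolation=2))
E
```

```text
5.325 [545.1 241.1 150.7] [-1.800e+02 -1.000e-01  1.783e+02] [-34.  33.   8. 101.  -6.  47.  65.] [-0.1 -0.5 -0.8] 0.18871162002760639
[[-0.0000e+00 -9.6000e-01 -2.7000e-01  7.0480e+01]
 [ 1.0000e+00 -0.0000e+00  0.0000e+00 -7.0000e-02]
 [-0.0000e+00 -2.7000e-01  9.6000e-01 -1.3474e+02]
 [ 0.0000e+00  0.0000e+00  0.0000e+00  1.0000e+00]]
key_pad 0.79 [443. 197. 156.] [131.  16.]
tab_left_stud 0.5 [ 434. -210.    4.] [183. 156.]
tab_left_stud 0.49 [564. 244. 149.] [284. 210.]
tab_right_stud 0.63 [569. 145. 146.] [255. 199.]
tab_right_stud 0.56 [418. 106. 129.] [264. 164.]
```

View pics/s2.png

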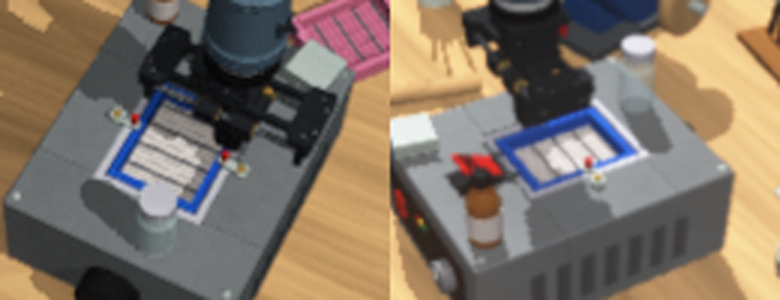

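The scene half shows the fingers on the -x side of the left stud, which is at (226,155). I'll push towards +x.

Request:
drive_tool(commands=[[[0,-0.046,0,0,0],[0,-0.046,0,0,0],[0,-0.046,0,0,0],[0,-0.046,0,0,0],[0,-0.046,0,0,0],[0,-0.046,0,0,0],[0,0,0,0,0]]])

```text
clock: 6.6
eef_pos: [573.3, 246.6, 150.7]
eef_rot: [179.7, -0.6, 178.7]
wrist_force: [-15.9, 10.0, 6.8]
width: 0.4
grip_force: 7.9
```

Run:
```python
from h import *
s=shot('scene'); tips(s,['tab_left_stud','tab_right_stud']); print(bot.get_obs()['wrist_force'])
```

```text
tab_left_stud 0.63 [680. 218. 131.] [261. 239.]
tab_left_stud 0.35 [585. 252. 152.] [284. 216.]
tab_right_stud 0.53 [569. 141. 145.] [254. 199.]
tab_right_stud 0.35 [569. 266. 132.] [290. 217.]
[-14.91086134   9.66325764   5.53846003]
```

Request:
drive_tool(commands=[[[0,0.13,0,0,0],[0,0,-0.16,0,0],[0,-0.19,0,0,0],[0,0,0.06,0,0],[0,0,0.05,0,0],[0,0,0.05,0,0],[0,0,0.03,0,0],[0,0,0,0,0]]])

```text
clock: 7.75
eef_pos: [586.1, 243.6, 151.5]
eef_rot: [-180.0, 0.0, 178.4]
wrist_force: [1.9, -2.8, 0.7]
width: 0.6
grip_force: 1.2
```

Run:
```python
from h import *
s=shot('scene'); tips(s,['tab_left_stud','tab_right_stud']); print(bot.get_obs()['wrist_force'])
```

```text
tab_left_stud 0.45 [591. 261. 151.] [286. 218.]
tab_left_stud 0.27 [ 435. -212.    3.] [183. 156.]
tab_right_stud 0.59 [569. 141. 147.] [254. 199.]
tab_right_stud 0.19 [774.  -6.  -0.] [184. 254.]
[ 2.2663513  -2.11730873  0.56032745]
```

Request:
drive_tool(commands=[[[0,0,-0.04,0,0],[0,0,0,-0.25,0],[0,-0.007,-0.38,0,0],[0,-0.007,-0.38,0,0],[0,0,0,0,0],[0,0,0,0.15,0],[0,0,0,0.11,0],[0,0,0,0,0]]])

```text
clock: 8.9
eef_pos: [583.7, 148.8, 148.2]
eef_rot: [-180.0, -0.2, 178.4]
wrist_force: [0.3, 0.3, -0.2]
width: 0.6
grip_force: 0.0
```

Request:
drive_tool(commands=[[[0,0.05,0,0,0],[0,0.05,0,0,0],[0,0.05,0,0,0],[0,0.05,0,0,0],[0,0.03,0,0,0],[0,0,0,0,0]]])

```text
clock: 9.65
eef_pos: [561.6, 144.7, 151.3]
eef_rot: [-179.8, 0.6, 178.2]
wrist_force: [14.0, -8.2, -6.9]
width: 0.2
grip_force: 6.9
```

Run:
```python
from h import *
for c in ['scene','side']:
  s=shot(c); tips(s,['tab_left_stud','tab_right_stud'])
print(bot.get_obs()['wrist_force'])
```

```text
tab_left_stud 0.4 [589. 257. 152.] [285. 217.]
tab_right_stud 0.56 [547. 129. 146.] [253. 192.]
tab_right_stud 0.36 [551. 196.   4.] [270. 224.]
tab_left_stud 0.37 [567. 197. 104.] [248. 174.]
tab_right_stud 0.36 [546. 134. 144.] [252. 177.]
tab_right_stud 0.36 [ 652. -139.    4.] [325. 248.]
[13.88014    -7.3772443  -6.98641406]
```

Request:
drive_tool(commands=[[[0,-0.13,0,0,0],[0,0,0.17,0,0],[0,0.21,0,0,0],[0,0,-0.06,0,0],[0,0,-0.06,0,0],[0,0,-0.05,0,0],[0,0,-0.04,0,0],[0,0,0,0,0]]])

```text
clock: 10.95
eef_pos: [547.5, 143.7, 150.0]
eef_rot: [-180.0, -0.0, 178.3]
wrist_force: [-0.7, 0.4, -0.6]
width: 1.0
grip_force: 0.6
```

Request:
drive_tool(commands=[[[0,0,0.04,0,0],[0,0,0,-0.3,0],[0,0,0,-0.35,0],[0,0.4,0.15,-0.3,0],[0,0.4,0.15,0,0],[0,0.3,0.15,0,0],[0,0,0,0,0]]])

```text
clock: 11.82
eef_pos: [415.5, 208.1, 264.3]
eef_rot: [180.0, 0.0, 178.6]
wrist_force: [0.2, -0.0, 0.5]
width: 0.7
grip_force: 0.0
```

```bash
python3 b.py w3 tab_left_stud tab_right_stud key_pad filter_grip tab_left_pivot tab_right_pivot
python3 - <<'E'
from h import *
for c in ['scene','side']:
  s=shot(c); tips(s,['tab_left_stud','tab_right_stud','key_pad','filter_grip'],1)
E
```

```text
11.825 [415.5 208.1 264.3] [180.    0.  178.6] [-39.  11.   7. 115.  -2.  54.  58.] [ 0.2 -0.   0.5] 0.7262463635391089
[[-0.0000e+00 -9.6000e-01 -2.7000e-01  7.0480e+01]
 [ 1.0000e+00 -0.0000e+00  0.0000e+00 -7.0000e-02]
 [-0.0000e+00 -2.7000e-01  9.6000e-01 -1.3474e+02]
 [ 0.0000e+00  0.0000e+00  0.0000e+00  1.0000e+00]]
key_pad 0.8 [443. 194. 157.] [243. 228.]
tab_left_stud 0.48 [588. 260. 147.] [286. 218.]
tab_right_stud 0.53 [ 540. -177.    1.] [176. 181.]
filter_grip 0.91 [512. 192. 135.] [276. 193.]
tab_left_stud 0.41 [586. 260. 148.] [243. 152.]
tab_right_stud 0.37 [544. 129. 147.] [252. 177.]
key_pad 0.64 [442. 198. 155.] [214. 174.]
filter_grip 0.84 [511. 192. 132.] [234. 173.]
```

View pics/w3.png

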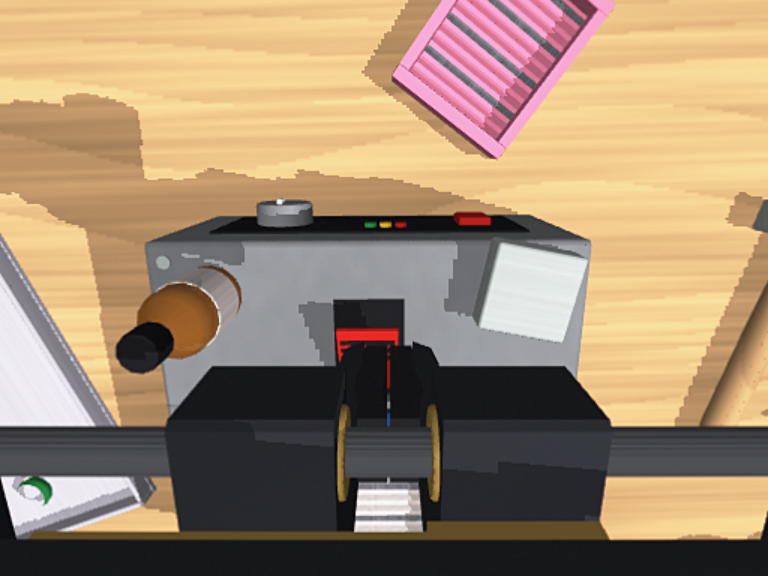

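Studs at about (587,260) and (544,129) put both tabs at 1.2 rad or more. Next I'll turn the tool 90° and press the key.

Request:
drive_tool(commands=[[[0,0,0,0,0.056],[0,0,0,0,0.056],[0,0,0,0,0.056],[0,0,0,0,0.056],[0,0,0,0,0.056],[0,0,0,0,0.056],[0,0,0,0,0.056],[0,0,0,0,0.056]]])

```text
clock: 13.68
eef_pos: [417.3, 206.5, 264.1]
eef_rot: [180.0, -0.0, 97.4]
wrist_force: [0.2, -0.4, 0.0]
width: 0.3
grip_force: 0.0
```

Request:
drive_tool(commands=[[[0,0,0,0,0.052],[0,-0.087,0.23,0,0],[0,0,0,0.25,0],[0,0,0,0.25,0],[0,0,0,0.2,0],[0,0,0,0,0]]])

```text
clock: 14.42
eef_pos: [443.5, 194.7, 178.8]
eef_rot: [-179.8, 0.1, 88.3]
wrist_force: [-0.8, 0.0, 1.2]
width: 0.6
grip_force: 0.0
```

Request:
drive_tool(commands=[[[0,0.02,0,0.045,0],[0,0,0,0.045,0],[0,0,0,0.045,0],[0,0,0,0.045,0],[0,0,0,0.045,0],[0,0,0,0.045,0],[0,0,0,0.03,0],[0,0,0,0,0]]])

```text
clock: 15.42
eef_pos: [443.8, 198.2, 145.6]
eef_rot: [-179.9, -0.1, 88.4]
wrist_force: [-10.2, -1.4, 24.4]
width: 0.7
grip_force: 12.3
```

Run:
```python
from h import *
for c in ['scene','side']:
  s=shot(c); tips(s,['key_pad','filter_grip'],1)
```

```text
key_pad 0.37 [445. 199. 136.] [286. 179.]
filter_grip 0.97 [221. 329.  22.] [342. 165.]
key_pad 0.53 [438. 198. 132.] [213. 180.]
filter_grip 0.66 [511. 196. 154.] [233. 168.]
```

Request:
drive_tool(commands=[[[0,0,0,-0.1,0],[0,0,0,-0.3,0],[0,0,0,-0.4,0],[0.34,0,0,-0.4,0],[0.34,-0.15,0.28,0,0],[0.34,-0.15,0.28,0,0],[0.34,0,0,0,0],[0.34,0,0,0,0]]])

```text
clock: 16.73
eef_pos: [510.3, 160.0, 287.9]
eef_rot: [-180.0, -0.0, 88.3]
wrist_force: [-0.0, 0.9, 0.0]
width: 29.9
grip_force: 0.0
```

```bash
python3 b.py w4 filter_grip key_pad
python3 - <<'E'
from h import *
for c in ['scene','side']:
  s=shot(c); tips(s,['key_pad','filter_grip'],2)
E
```

```text
16.725 [510.3 160.  287.9] [-180.    -0.    88.3] [-41.  18.  23. 104.  -8.  60. -16.] [-0.   0.9  0. ] 29.934826281241403
[[  -0.     -0.96   -0.27   69.45]
 [   1.     -0.      0.     -0.95]
 [  -0.     -0.27    0.96 -134.74]
 [   0.      0.      0.      1.  ]]
filter_grip 0.87 [509. 195. 155.] [257. 146.]
key_pad 0.87 [438. 197. 134.] [179. 143.]
key_pad 0.75 [588. 264. 148.] [353.  55.]
key_pad 0.63 [442. 196. 135.] [286. 178.]
filter_grip 0.95 [222. 327.  26.] [342. 164.]
key_pad 0.66 [438. 197. 134.] [213. 179.]
filter_grip 0.75 [221. 330.  26.] [143. 202.]
filter_grip 0.74 [515. 194. 156.] [234. 167.]
```

View pics/w4.png

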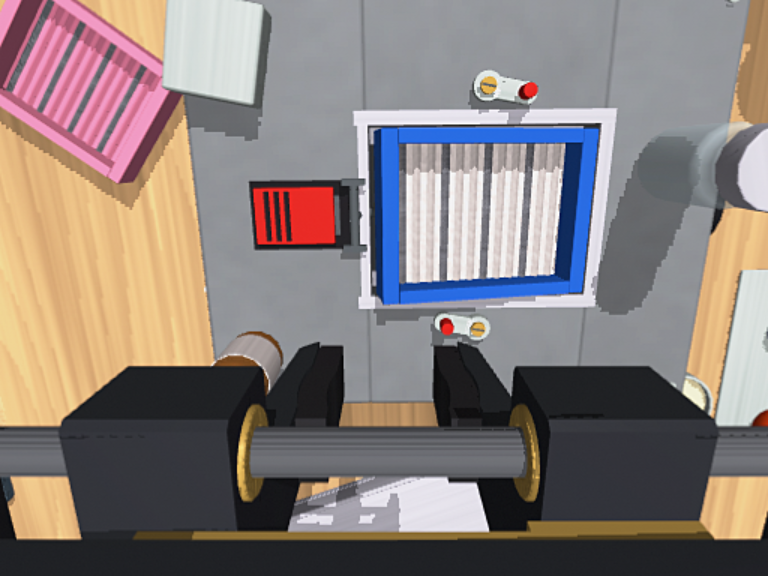

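The filter's front wall is raised, spanning columns 383–399 at rows 130–300. Both tabs are swung clear, with the studs at (528,90) and (447,326). The key pad lies flat.

Run:
```python
from h import *
p=shot('wrist')
for uv in [(383,129),(399,129),(383,302),(399,302),(582,128),(582,294),(391,215)]: print(uv,atz(p,np.array(uv)/1.5,153 if uv[0]<500 else 130).round(1))
```

```text
(383, 129) [509.5 242.9 153. ]
(399, 129) [518.1 242.6 153. ]
(383, 302) [506.4 145.5 153. ]
(399, 302) [515.9 145.2 153. ]
(582, 128) [625.6 241.2 130. ]
(582, 294) [633.7 139.9 130. ]
(391, 215) [512.6 196.7 153. ]
```

Request:
drive_tool(commands=[[[0.34,0.286,0.006,0,0],[0.34,0,0,0.3,0],[0.34,0,0,0.3,0],[0.34,0,0,0.2,0],[0.34,0,0,0.15,0],[0.34,0,0,0.1,0],[0.34,0,0,0,0],[0.34,0,0,0,0]]], newtons=50)

```text
clock: 18.23
eef_pos: [513.1, 194.2, 162.8]
eef_rot: [179.9, -0.0, 88.3]
wrist_force: [-0.1, 0.8, 0.3]
width: 30.1
grip_force: 0.0
```

Request:
drive_tool(commands=[[[0.34,0,-0.008,0.055,0],[0.34,0,0,0.05,0],[0.2,0,0,0,0],[0.1,0,0,0,0],[0,0,0,0,0],[0,0,0,0,0],[0,0,0,0,0],[0,0,0,0,0]]], newtons=50)

```text
clock: 19.23
eef_pos: [511.2, 193.9, 149.3]
eef_rot: [-180.0, 0.0, 88.3]
wrist_force: [-1.9, -0.8, -2.2]
width: 10.0
grip_force: 49.2
```

Run:
```python
from h import *
a=shot('scene');b=shot('side');tips(b,['filter','filter_grip'],2)
cv2.imwrite('pics/s5.png',cv2.resize(np.hstack([a['pixels'][150:260,200:340],b['pixels'][110:220,190:330]]),None,fx=2.8,fy=2.8,interpolation=2))
```

```text
filter 0.92 [269. 291.  -5.] [161. 210.]
filter 0.75 [568. 195. 122.] [248. 170.]
filter_grip 0.62 [222. 330.  24.] [143. 202.]
filter_grip 0.55 [512. 193. 155.] [234. 168.]
```

View pics/s5.png

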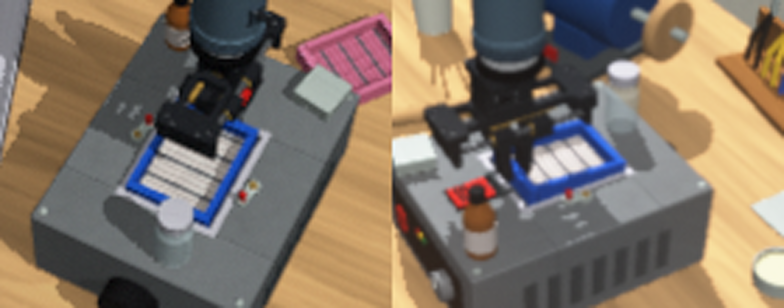

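Request:
drive_tool(commands=[[[0,0,0,-0.05,0],[0,0,0,-0.08,0],[0,0,0,-0.1,0],[0,0,0,-0.12,0],[0,0,0,-0.12,0],[0,0,0,-0.12,0],[0,0,0,-0.1,0],[0,0,0,-0.06,0]]])

```text
clock: 20.42
eef_pos: [511.7, 194.2, 240.3]
eef_rot: [180.0, -0.0, 88.3]
wrist_force: [0.5, -0.4, -2.0]
width: 9.6
grip_force: 49.1
```

Run:
```python
from h import *
b=shot('side');tips(b,['filter','filter_grip'],2)
a=shot('scene');tips(a,['filter','filter_grip'],2)
p=shot('wrist');tips(p,['filter','filter_grip'],2)
```

```text
filter 0.84 [268. 294.  -1.] [161. 209.]
filter 0.76 [566. 194. 215.] [248. 148.]
filter_grip 0.68 [220. 329.  27.] [143. 202.]
filter_grip 0.62 [512. 194. 243.] [233. 145.]
filter 0.67 [569. 193. 214.] [270. 193.]
filter 0.56 [271. 292.   0.] [327. 174.]
filter_grip 0.85 [514. 191. 247.] [278. 173.]
filter_grip 0.78 [226. 331.  24.] [342. 165.]
filter 0.83 [565. 194. 209.] [357. 230.]
filter 0.73 [267. 297.  -2.] [39. 79.]
filter_grip 0.76 [511. 194. 244.] [260. 264.]
```

Lifted and level. Next I'll carry it over to the tray.

Request:
drive_tool(commands=[[[0,-0.12,0,0,0],[0,-0.22,0,0,0],[0,-0.28,0,0,0],[0,-0.28,0,0,0],[0,-0.28,0,0,0],[0,-0.28,0,0,0],[0,-0.22,0,0,0],[0,-0.12,0,0,0]]])

```text
clock: 21.88
eef_pos: [504.8, -24.3, 239.5]
eef_rot: [-180.0, 0.0, 88.2]
wrist_force: [-0.7, 0.6, -2.2]
width: 9.5
grip_force: 49.1
```

Request:
drive_tool(commands=[[[0,0,0,0,-0.03],[0,0,0,0,-0.03],[0,0,0,0,-0.03],[0,0,0,0,-0.03],[0,0,0,0,0],[0,0,0,0,0]]])

```text
clock: 22.62
eef_pos: [505.2, -21.8, 239.4]
eef_rot: [-180.0, -0.0, 109.8]
wrist_force: [0.0, -0.9, -2.3]
width: 9.9
grip_force: 49.1
```

Request:
drive_tool(commands=[[[0,-0.13,-0.06,0,0],[0,-0.2,-0.09,0,0],[0,-0.27,-0.13,0,0],[0,-0.27,-0.13,0,0],[0,-0.2,-0.09,0,0],[0,-0.16,-0.07,0,0],[0,-0.1,-0.05,0,0],[0,0,0,0,0]]])

```text
clock: 23.62
eef_pos: [489.3, -198.6, 239.5]
eef_rot: [-180.0, 0.0, 109.8]
wrist_force: [0.6, 0.4, -2.7]
width: 9.7
grip_force: 49.1
```

Run:
```python
from h import *
ims=[]
for c in ['side','scene','wrist']:
    b=shot(c);print(c);tips(b,['filter','filter_grip','tray','felt_buff','rubber_wheel'],1); ims.append(b['pixels'])
cv2.imwrite('pics/s6.png',cv2.resize(np.hstack([ims[0][180:360,220:400],cv2.resize(ims[2],(240,180))]),None,fx=1.9,fy=1.9,interpolation=2))
```

```text
side
filter 0.73 [ 539. -180.  212.] [313. 227.]
filter_grip 0.82 [ 490. -201.  245.] [304. 231.]
tray 0.61 [ 541. -177.   -2.] [303. 274.]
felt_buff 0.52 [ 432. -213.    1.] [280. 299.]
rubber_wheel 0.4 [ 652. -135.    3.] [324. 248.]
scene
filter 0.85 [ 544. -177.  212.] [168. 144.]
filter_grip 0.93 [222. 329.  26.] [342. 164.]
tray 0.63 [ 542. -176.   -2.] [176. 182.]
felt_buff 0.42 [ 435. -214.    2.] [182. 156.]
rubber_wheel 0.62 [ 541. -174.   -0.] [177. 181.]
wrist
filter 0.88 [ 538. -175.  212.] [357. 228.]
filter_grip 0.78 [ 489. -198.  248.] [259. 269.]
felt_buff 0.96 [ 429. -214.    2.] [206. 160.]
```

View pics/s6.png

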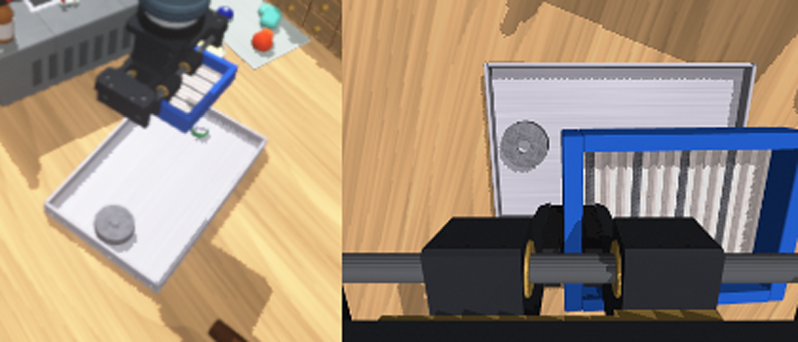

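The filter is square over the tray, in the gap between buff and wheel. I'll lower it.

Request:
drive_tool(commands=[[[0,0,0,0.12,0],[0,0,0,0.25,0],[0,0,0,0.28,0],[0,0,0,0.28,0],[0,0,0,0.25,0],[0,0,0,0.18,0],[0,0,0,0.1,0],[0,0,0,0.06,0]]])

```text
clock: 25.52
eef_pos: [489.6, -197.3, 56.3]
eef_rot: [-180.0, -0.0, 109.9]
wrist_force: [1.0, 0.3, -2.9]
width: 9.8
grip_force: 49.1
```

Request:
drive_tool(commands=[[[0,0,0,0.05,0],[0,0,0,0.04,0],[0,0,0,0.04,0],[0,0,0,0.03,0],[0,0,0,0,0],[0,0,0,0,0]]])

```text
clock: 26.28
eef_pos: [489.9, -197.3, 38.0]
eef_rot: [180.0, 0.0, 109.9]
wrist_force: [0.7, -1.0, -3.1]
width: 9.5
grip_force: 49.1
```

Run:
```python
from h import *
for c in ['side','scene','wrist']:
    b=shot(c);print(c);tips(b,['filter','filter_grip'],1)
```

```text
side
filter 0.84 [267. 295.  -2.] [160. 209.]
filter_grip 0.86 [ 490. -198.   45.] [295. 277.]
scene
filter 0.95 [270. 294.   1.] [327. 174.]
filter_grip 0.95 [222. 329.  24.] [342. 165.]
wrist
filter 0.92 [ 541. -175.    9.] [361. 228.]
filter_grip 0.97 [ 485. -195.   41.] [253. 254.]
```

Request:
drive_tool(commands=[[[0,0,0,0.015,0],[0,0,0,0.015,0],[0,0,0,0.015,0],[0,0,0,0,0]]])

```text
clock: 27.22
eef_pos: [489.5, -197.4, 32.3]
eef_rot: [-180.0, -0.0, 109.9]
wrist_force: [-0.7, -0.0, -0.1]
width: 9.3
grip_force: 49.5
```

Request:
drive_tool(commands=[[[0,0,0,0.01,0],[0,0,0,0.01,0],[0,0,0,0,0]]])

```text
clock: 27.6
eef_pos: [489.6, -197.4, 30.1]
eef_rot: [-180.0, 0.0, 109.9]
wrist_force: [-2.5, -0.9, 1.0]
width: 9.4
grip_force: 49.7
```

Request:
drive_tool(commands=[[[0,0,0,0.01,0],[0,0,0,0.01,0],[0,0,0,0,0]]])

```text
clock: 27.98
eef_pos: [489.6, -197.4, 28.1]
eef_rot: [-180.0, -0.0, 109.9]
wrist_force: [-4.8, -0.2, 8.5]
width: 9.8
grip_force: 50.0
```

```bash
python3 b.py w7 filter filter_grip
```

```text
27.975 [ 489.6 -197.4   28.1] [-180.    -0.   109.9] [  5.  40.  16. 114. -22.  29.  56.] [-4.8 -0.2  8.5] 9.783642766370695
[[  -0.     -0.96   -0.27   69.81]
 [   1.     -0.      0.     -0.91]
 [  -0.     -0.27    0.96 -134.74]
 [   0.      0.      0.      1.  ]]
filter 0.57 [ 542. -174.    2.] [366. 229.]
filter_grip 0.58 [ 487. -193.   32.] [259. 253.]
```

View pics/w7.png

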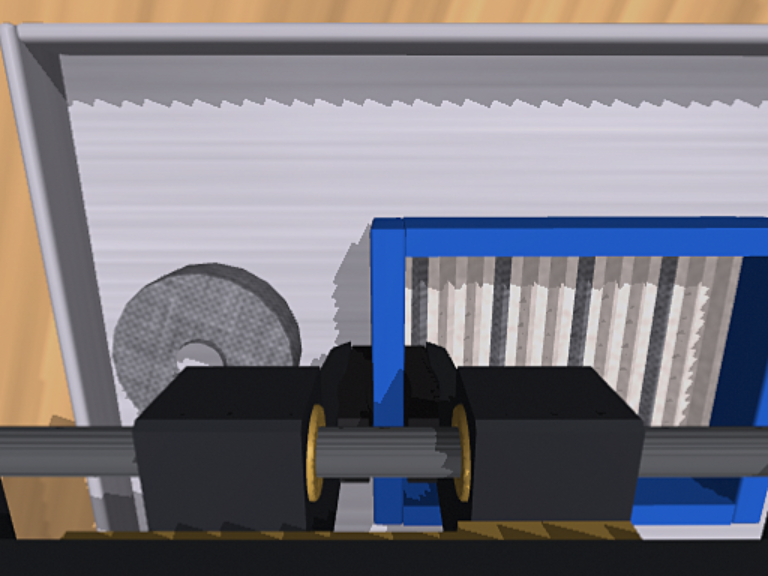

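The filter is down on the floor (rim at z≈30, 8.5 N) and the buff is close to the outer finger. I'll ease the grip and open only a little.

Request:
drive_tool(commands=[[[0,0,0,0.004,0],[0,0,0,0,0],[0,0,0,0,0]]], newtons=5)

```text
clock: 28.5
eef_pos: [489.8, -197.5, 27.5]
eef_rot: [180.0, 0.0, 109.9]
wrist_force: [-3.5, -0.7, 6.8]
width: 9.6
grip_force: 5.0
```

Request:
drive_tool(commands=[[[0.15,0,0,0,0],[0.18,0,0,0,0],[0.18,0,0,0,0],[0.18,0,0,-0.05,0],[0.18,0,0,-0.1,0],[0.18,0,0,-0.3,0],[0.18,0,0,-0.4,0],[0.18,0,0,-0.4,0]]])

```text
clock: 29.5
eef_pos: [489.6, -197.2, 179.4]
eef_rot: [180.0, 0.0, 109.9]
wrist_force: [1.0, 0.4, 0.0]
width: 15.9
grip_force: 0.0
```

Request:
drive_tool(commands=[[[0.18,-0.25,0,-0.3,0],[0.18,-0.25,0,-0.3,0],[0.18,-0.2,0,0,0],[0.18,0,0,0,0],[0.18,0,0,0,0]]])

```text
clock: 30.12
eef_pos: [517.9, -275.2, 249.0]
eef_rot: [-180.0, -0.1, 110.0]
wrist_force: [-1.2, 0.1, -0.6]
width: 16.1
grip_force: 0.0
```

```bash
python3 b.py w8 filter filter_grip tray felt_buff rubber_wheel
python3 - <<'E'
from h import *
for c in ['side','scene']:
    b=shot(c);print(c);tips(b,['filter','tray','felt_buff','rubber_wheel','oil_bottle','bead_jar','bench_block','shot_tin'],1)
E
```

```text
30.125 [ 517.9 -275.2  249. ] [-1.8e+02 -1.0e-01  1.1e+02] [  4.  26.  26.  99. -13.  58.  55.] [-1.2  0.1 -0.6] 16.065172616662686
[[  -0.     -0.96   -0.27   69.81]
 [   1.     -0.      0.     -0.91]
 [  -0.     -0.27    0.96 -134.74]
 [   0.      0.      0.      1.  ]]
filter 0.97 [ 543. -172.    2.] [311.  87.]
filter_grip 0.73 [ 489. -196.   34.] [260.  89.]
felt_buff 0.9 [ 431. -215.    4.] [206.  88.]
rubber_wheel 0.61 [ 648. -140.    4.] [407.  92.]
side
filter 0.76 [270. 293.   1.] [161. 208.]
tray 0.67 [ 541. -179.   -5.] [304. 275.]
felt_buff 0.57 [ 425. -217.    2.] [279. 301.]
oil_bottle 0.77 [427. 105. 128.] [223. 199.]
bead_jar 0.7 [502. 528.  -4.] [194. 155.]
bench_block 0.42 [ 430. -214.   -2.] [279. 300.]
shot_tin 0.45 [772.  -7.  -0.] [327. 209.]
scene
filter 0.71 [269. 296.   1.] [328. 174.]
tray 0.97 [ 543. -179.    2.] [175. 181.]
felt_buff 0.57 [ 435. -213.    4.] [182. 156.]
oil_bottle 0.67 [421. 103. 129.] [263. 164.]
bead_jar 0.71 [680. 218. 130.] [260. 239.]
bench_block 0.71 [419. 287. 129.] [315. 184.]
shot_tin 0.75 [774.  -5.  -2.] [185. 254.]
```

View pics/w8.png

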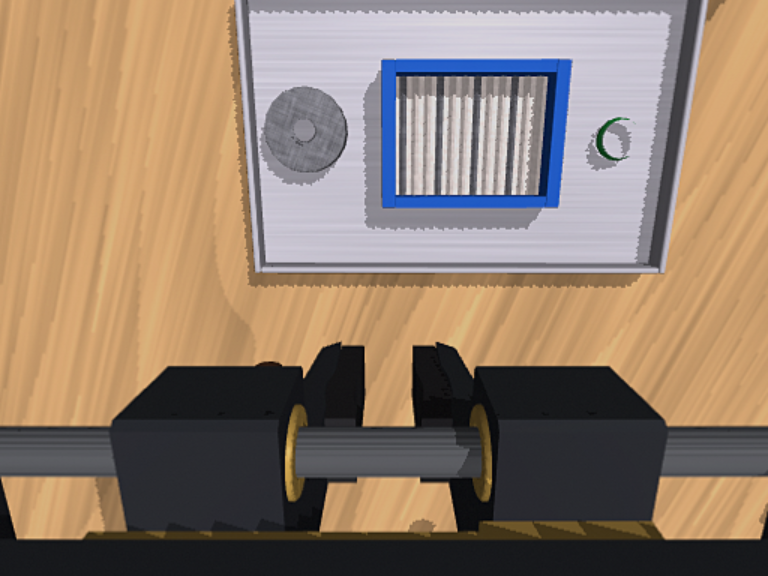

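The filter lies flat in the tray between the buff at (305,130) and the wheel at (613,138). Nothing else has moved and the robot is clear, so I'll hand in.

```bash
python3 -c "
from bench import workorder
print(workorder.hand_in())"
```

```text
the job is handed in; nothing more can be done
None
```

I took the filter out and set it down flat, right way up, in the sweeps tray between the felt buff and the rubber wheel; nothing else appeared to move. I handed the job in at about 30 s, and no verdict came back.

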